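# Hang the long parts bin on the louvred rack

### The job

Two empty parts bins stand loose at the right-hand end of the bench. Take the longer one, lift its hooked back lip over the top rail of the louvred rack and lower it so that the lip catches fully and the bin hangs like the one already there, square to the rack and roughly in the middle of the free stretch of rail. Leave the shorter bin where it stands.

Things in the scene. Friction and masses are not known exactly. Their poses are not given: they have to be found in the camera images.
- long_bin_mid (a point): Centre of the longer loose bin, 36 mm above its underside. Grey plastic, open top, tub 110 long (x) x 56 wide (y) x 72 mm high (z up), walls 3 mm, 0.16 kg, upright. -x end: low scoop front, 42 mm high; sides are full height from 19 mm before the centre to the back; +x end: back with hooked lip. Grip across the 56 mm width, fingers outside the side walls.
- long_bin_lip (a point): Point under the top strip of the long bin's lip, 66 mm behind (+x) and 32 mm above the bin's centre; same axes. The strip, as wide as the bin, 4 mm thick, bridges a 22 mm gap from back wall to a flange that reaches 25 mm below the rim, its foot flared 5 mm outwards. This point is mid-gap; hung, it is 5 to 9 mm in front of the rail's top line, at its height, the bin nose-down by 10 deg.
- short_bin_mid (a point): Centre, 36 mm above its underside, of the shorter loose bin: same shape, lip, width, height and axes, but its tub is only 70 mm long. Not to be moved.
- rail (a point): Top centre line of the fixed steel rack's rail, mid free stretch. Rail 8 mm thick (x), 300 long (y), top 150 mm over the bench, nothing above or behind; louvres below stand 3 mm proud of its front. x: rack front to back; y: left along the rail; z up. Free from 105 mm right to 127 mm left, where the hung bin (as the long one) begins. Bins hang on the -x side, lip over the rail.

How it is judged:
By the outcome, as a careful person would: the job done as asked, in the order asked, and still so for the second after the job is handed in, with the robot touching nothing.
It also fails if it takes over 38 s, if anything falls off the work surface, if the arm or the gripper's body presses on something with over 40 N, if the wrist force passes 120 N, or if a joint passes its speed limit or range.

### The arm

A 7-joint arm with a two-finger parallel gripper is mounted at the origin on a cart in front of the work surface, level with it; the furniture and walls round the work are solid. World frame = base frame: x ahead of the robot, y to its left, z up, the work surface at z = 0. Lengths are in m, angles in rad, forces in N, time in s.
With the tool pointing down it reaches from about 0.375 to 0.925 m from the base axis. Payload 3.1 kg.
Tool frame: the origin (TCP) lies on the centre line of the jaws, within the pads' length; the fingertips stand 25 mm ahead of it and the grasp point (between the pads) lies 6 mm ahead of it; z points along the fingers, y is the line along which they close (so a half turn about z gives the same grasp; the last joint's range is limited). The gripper opens to 85 mm and grips with 20 to 120 N. Pads are 22 mm wide; open, the fingers measure 114 mm over their backs; the gripper's body (76 mm by 85 mm) begins 54 mm behind the grasp point. The pads swing forward as they close: fully open they stand 13 mm farther back than shut.
Start: joints at [-1.408, 0.383, 0.044, 1.598, -0.018, 1.161, -0.05], TCP at [0.168, 0.628, 0.256] pointing down, gripper open.
Joint ranges: [-2.61, 2.61], [-0.41, 2.15], [-1.48, 1.57], [0, 2.5], [-1.57, 4.71], [0.05, 1.97], [-2.85, 2.85]. Speed limits (rad/s): [2.79, 2.79, 3.14, 3.14, 3.14, 3.14, 3.14].

### API

Orientations are given as a unit quaternion [w, x, y, z].
In Python, from rig import env gives the robot as it stands.
- The arm moves only by the shell command python3 -m inch 'ROWS' [FORCE]. ROWS is a JSON object of lists of equal length, an entry for each row: "jaw": the finger opening in mm, from 0 to 85.4; "translation": the shift along the tool's x, y, z each as a share of 0.6 m, from -1 to 1, a list of three; "roll": the turn about the tool's z as a share of 360 degrees, from -1 to 1. A call has exactly 5 rows; each row is the pose to reach, as a shift and turn from the pose commanded when the call began, along the tool's axes at that moment, turning the shorter way round; what a row does not reach only later rows make up. A row lasts 1/10 s, in which the tool goes at most 50 mm and 8.59 degrees, less where a joint would pass 70% of its speed; a pose out of reach is approached as far as the arm can. A call with a number of a shift or a turn outside -1 to 1 is refused whole. A call with a gripper value outside its range is refused whole. The fingers move at their own pace and stop on an object; FORCE is the grip in N (left out, the last holds). Time passes only in rows, so rows that repeat a pose let the fingers close, or fill a call up. It gives the time, the measured TCP pose, the force, the opening and the grip force at its end, in the units of the state.
- env.sense(): the state, without advancing time (a new reading comes with each control period).
- env.read_camera(name): name is "scene" or "top"; returns the picture (384x512x3 uint8, red, green, blue); there is no depth.
- env.get_calibration(name): a dict with "camera_matrix" (3x3 intrinsics, pixels), "D" ([k1, k2, p1, p2, k3] as OpenCV has them; the pictures are not rectified), "pose" (4x4, takes a point from camera to world coordinates). Camera axes: x right, y up, looking along -z (the intrinsics and any distortion apply to the point x, -y, -z); pixel columns grow to the right and rows downward; lengths in m; the calibration is good to about 2 mm. A picture is of the moment at which its call begins. get_calibration takes no time and is no camera call.
- env.finish_job(): hands the job in; it is judged then, once.
The state is a dict: "time": time; "qpos": joint angles; "joint_velocities": joint speeds; "tau": joint torques, N m; "position": TCP position; "tcp_rot": TCP orientation; "ft_force": force on the tool from outside, world axes, zero at the start; "wrist_torque": the same for the moment, N m; "width": opening from 0.0 (shut) to 1.0 (fully open); "gripper_force": force on a finger pad.
Only numpy, scipy, OpenCV 4.12 (cv2) and the standard library are available. Lean on these libraries where they do the work, as an engineer would, in place of code of your own. Each camera call takes 0.05 s, during which the arm holds its last target. There are 200 camera calls.

## Working session

There is one attempt and no reset: what is moved stays moved. The work goes in short steps, Python scripts to look and compute and a shell command to move; the robot and the scene stay as the last step left them, time stands still between calls to the robot, and variables do not carry over. Pictures are saved under pics/ and viewed, at most 10 in all, crops included, and the job is handed in when it is done.

```bash
ls; mkdir -p pics; python3 - <<'E'
from rig import env
import cv2,numpy as np
s=env.sense();print(s)
for n in("scene","top"):
    im=env.read_camera(n);cv2.imwrite(f"pics/{n}0.png",im[:,:,::-1])
    c=env.get_calibration(n);print(n,c)
E
```

```text
pics
{'time': 0.0, 'qpos': array([-1.40777678,  0.38384317,  0.04380947,  1.59958384, -0.01789363,
        1.16119201, -0.04992764]), 'joint_velocities': array([-7.45635383e-04,  2.07473694e-04, -8.45141150e-04,  1.10614421e-03,
        6.68559916e-04,  5.49641457e-05, -1.56543851e-03]), 'tau': array([ 2.65916669e-04, -4.33452380e+01,  1.02468576e+00, -2.49513370e+01,
        1.05791964e-02,  1.12554964e-02,  1.96895662e-06]), 'position': array([0.16737978, 0.62716905, 0.25487684]), 'tcp_rot': array([-1.02315085e-04,  1.30002055e-01,  9.91512849e-01, -1.31318585e-03]), 'ft_force': array([ 0.34006557, -0.45404792,  0.54380583]), 'wrist_torque': array([ 0.03879689,  0.01941137, -0.00585296]), 'gripper_force': 0.0, 'width': 1.003064013444064}
scene {'camera_matrix': array([[415.81730206,   0.        , 257.61381297],
       [  0.        , 415.81730206, 193.58179956],
       [  0.        ,   0.        ,   1.        ]]), 'D': array([-0.03035981,  0.        ,  0.        ,  0.        ,  0.        ]), 'pose': array([[ 0.87606723,  0.18868088, -0.44374062,  0.080971  ],
       [-0.4816896 ,  0.38432236, -0.78757314, -0.78052308],
       [ 0.02193945,  0.90371226,  0.42757784,  0.59835604],
       [ 0.        ,  0.        ,  0.        ,  1.        ]])}
top {'camera_matrix': array([[359.74329876,   0.        , 254.21939472],
       [  0.        , 359.74329876, 193.76462408],
       [  0.        ,   0.        ,   1.        ]]), 'D': array([-0.09764805,  0.        ,  0.        ,  0.        ,  0.        ]), 'pose': array([[ 0.01219925,  0.99063404, -0.13599775,  0.45006415],
       [-0.99991213,  0.01279137,  0.00348085,  0.1087569 ],
       [ 0.00518785,  0.13594333,  0.99070303,  1.11539401],
       [ 0.        ,  0.        ,  0.        ,  1.        ]])}
```

View pics/scene0.png

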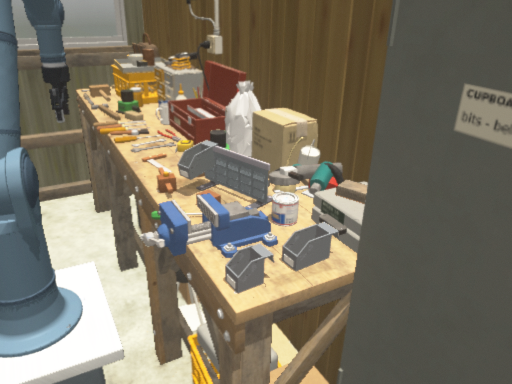

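View pics/top0.png

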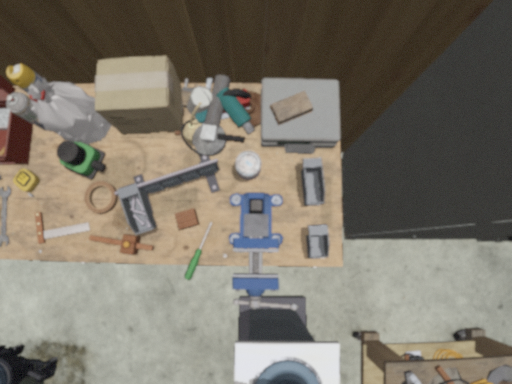

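The scene view shows the loose bins at about (308,246), the longer, and (247,268), the shorter. The rack runs from (185,150) to (268,195). In the top view the long bin is at (313,182), the short one at (317,241), the rail from (140,190) to (217,165), and the hung bin at (138,212). Next I'll enlarge the top view.

```bash
python3 - <<'E'
import cv2
t=cv2.imread("pics/top0.png");s=cv2.imread("pics/scene0.png")
a=cv2.resize(t[145:265,105:235],None,fx=6,fy=6,interpolation=cv2.INTER_CUBIC)[:600]
b=cv2.resize(t[145:265,275:345],None,fx=5,fy=5,interpolation=cv2.INTER_CUBIC)
a=cv2.resize(t[145:245,105:235],None,fx=4,fy=4,interpolation=cv2.INTER_CUBIC)
b=cv2.resize(t[145:245,280:345],None,fx=4,fy=4,interpolation=cv2.INTER_CUBIC)
cv2.imwrite("pics/topc.png",cv2.hconcat([a,b]))
cv2.imwrite("pics/scenec.png",cv2.resize(s[130:300,170:350],None,fx=3.5,fy=3.5,interpolation=cv2.INTER_CUBIC))
E
```

```text
(no output)
```

View pics/topc.png

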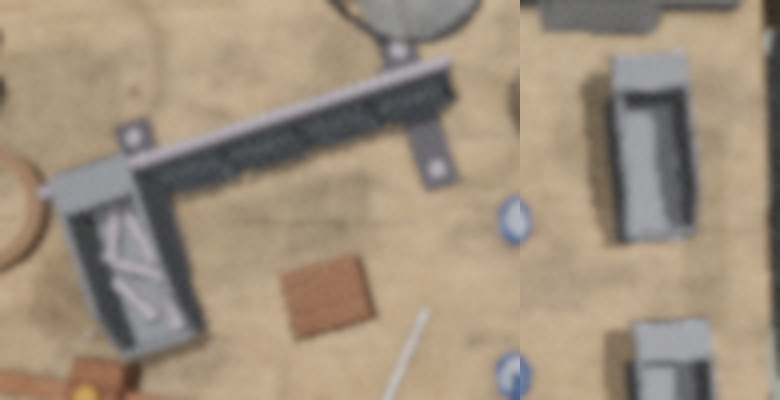

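View pics/scenec.png

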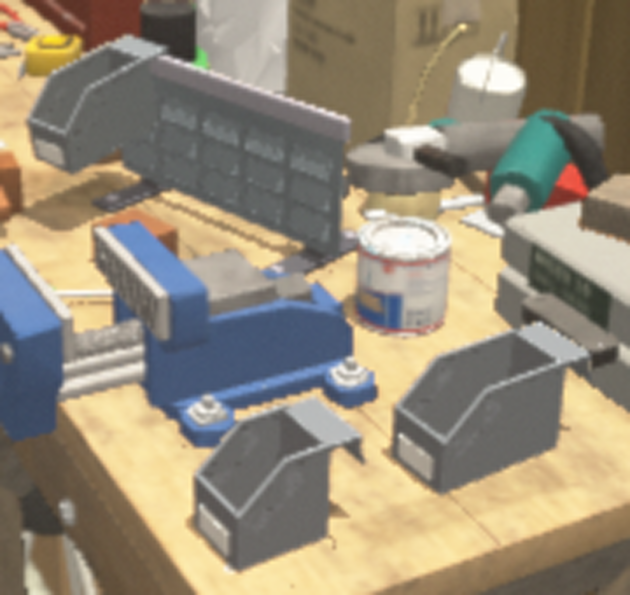

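The enlarged top view shows the long bin's lip strip corners at (303,159) and (322,158), its front corners at (305.5,205.5) and (323,204), and the rail from (217.5,160.5) to the hung bin's edge at (138,185.5). In the scene view the rail's right end is at about (270,164.5) and the hung bin's edge at (213,147). The long bin's lip corners are at about (323,223) and (338,230).

```bash
cat > h.py <<'E'
from rig import env
import cv2,numpy as np
from scipy.spatial.transform import Rotation as R
def ray(n,u,v):
    c=env.get_calibration(n);p=cv2.undistortPoints(np.array([[[u,v]]],float),c["camera_matrix"],c["D"])[0,0]
    P=c["pose"];d=P[:3,:3]@[p[0],-p[1],-1];return P[:3,3],d
def onz(n,u,v,z):
    o,d=ray(n,u,v);return (o+d*(z-o[2])/d[2])
def proj(n,X):
    c=env.get_calibration(n);P=c["pose"];q=P[:3,:3].T@(np.array(X)-P[:3,3]);q=q*[1,-1,-1]
    return cv2.projectPoints(q.reshape(1,3),np.zeros(3),np.zeros(3),c["camera_matrix"],c["D"])[0].ravel()
E
python3 - <<'E'
from h import *
np.set_printoptions(precision=4,suppress=True)
t=lambda x,y,z,dx=105:onz("top",dx+x/4-.4,145+y/4-.4,z)
s=lambda x,y,z:onz("scene",170+x/3.5-.4,130+y/3.5-.4,z)
A,B=t(450,62,.15),t(133,162,.15);print("rail top",A,B,np.linalg.norm(A-B),t(42,192,.15))
A2,B2=s(350,122,.15),s(155,60,.15);print("rail scene",A2,B2)
d=(B-A)[:2];print("yaw of y axis",np.degrees(np.arctan2(d[1],d[0]))-90)
L=[t(613-520,55,.072,280),t(688-520,53,.072,280),t(622-520,242,.042,280),t(692-520,236,.042,280)]
print("bin top",np.array(L),"back mid",(L[0]+L[1])/2,"front mid",(L[2]+L[3])/2)
print("bin scene lip", s(535,322,.072),s(588,350,.072),"front",s(398,410,.042),s(440,440,.042),"bottom front R",s(440,490,0),"back R bottom",s(558,425,0))
E
```

```text
rail top [0.6746 0.2085 0.15  ] [0.6024 0.4247 0.15  ] 0.22795200883667355 [0.5809 0.4874 0.15  ]
rail scene [0.6755 0.2066 0.15  ] [0.5906 0.4245 0.15  ]
yaw of y axis 18.46196542896469
bin top [[ 0.7016 -0.0384  0.072 ]
 [ 0.7041 -0.0947  0.072 ]
 [ 0.565  -0.0484  0.042 ]
 [ 0.5702 -0.1015  0.042 ]] back mid [ 0.7028 -0.0666  0.072 ] front mid [ 0.5676 -0.075   0.042 ]
bin scene lip [ 0.697  -0.0357  0.072 ] [ 0.7063 -0.0866  0.072 ] front [ 0.5675 -0.0529  0.042 ] [ 0.5731 -0.0981  0.042 ] bottom front R [ 0.5758 -0.0987  0.    ] back R bottom [ 0.7006 -0.0702  0.    ]
```

```bash
python3 - <<'E'
from h import *
np.set_printoptions(precision=4,suppress=True)
A,B=np.array([.6746,.2085,.15]),np.array([.6024,.4247,.15])
y=(B-A)/np.linalg.norm(B-A);x=np.array([y[1],-y[0],0])
offs=np.arange(-.02,.0201,.001)
for n in("top","scene"):
    g=cv2.cvtColor(cv2.imread(f"pics/{n}0.png"),cv2.COLOR_BGR2GRAY).astype(np.float32)
    for t in(.02,.07,.12,.17,.21):
        uv=np.array([proj(n,A+y*t+x*o) for o in offs],np.float32)
        v=cv2.remap(g,uv[:,:1].copy(),uv[:,1:].copy(),cv2.INTER_LINEAR).ravel()
        print(n,t,v[::2].astype(int))
print("bench edge/cupboard",onz("top",342,170,0),onz("top",342,230,0))
z=proj("scene",[.64,-.15,0]);print(z)
E
```

```text
top 0.02 [ 73  77  79  78  76  73  71  80  99 127 150 164 168 157 144 130 126 124
 120 112 102]
top 0.07 [ 78  80  76  75  75  73  74  83 106 132 155 168 167 163 156 152 150 149
 148 147 147]
top 0.12 [ 72  74  75  73  69  68  72  89 113 140 159 168 169 164 161 161 164 165
 165 167 168]
top 0.17 [ 73  72  68  66  64  65  77  95 124 147 162 168 166 163 162 162 160 158
 156 155 157]
top 0.21 [ 75  77  77  73  71  74  82 103 128 150 161 160 151 135 127 123 124 124
 123 121 123]
scene 0.02 [112 112 113 115 117 122 129 139 156 176 195 206 211 195 162 140 128 119
 116 113 112]
scene 0.07 [112 113 114 115 118 123 131 143 157 174 189 200 205 182 153 132 122 114
 111 110 110]
scene 0.12 [110 111 112 114 118 123 134 150 165 182 196 207 211 202 196 191 186 186
 187 187 188]
scene 0.17 [112 113 114 116 122 128 136 149 162 172 185 200 203 194 182 177 172 171
 169 169 169]
scene 0.21 [112 114 116 119 124 131 141 156 176 183 183 173 154 130 111  95  85  76
  77  81  98]
bench edge/cupboard [ 0.6831 -0.1736  0.    ] [ 0.4929 -0.1697  0.    ]
[329.3283 273.6068]
```

```bash
python3 -m inch '{"jaw":[85,85,85,85,85],"translation":[[-0.99,-0.88,0],[-0.99,-0.88,0],[-0.99,-0.88,0],[-0.99,-0.88,0],[-0.99,-0.88,0]],"roll":[-0.01,-0.02,-0.03,-0.04,-0.051]}' 20
```

```text
time: 0.6
position: [0.306, 0.4171, 0.2558]
tcp_rot: [-0.0, -0.031, 1.0, -0.0]
ft_force: [1.0, 0.9, -0.0]
width: 0.99
gripper_force: 0.0
```

```bash
python3 -m inch '{"jaw":[85,85,85,85,85],"translation":[[-0.487,-0.848,0],[-0.487,-0.848,0],[-0.487,-0.848,0],[-0.487,-0.848,0],[-0.487,-0.848,0]],"roll":[0,0,0,0,0]}'
python3 -m inch '{"jaw":[85,85,85,85,85],"translation":[[-0.28,-0.487,0],[-0.28,-0.487,0],[-0.28,-0.487,0],[-0.28,-0.487,0],[-0.28,-0.487,0]],"roll":[0,0,0,0,0]}'
```

```text
time: 1.1
position: [0.4429, 0.2083, 0.256]
tcp_rot: [-0.0, -0.03, 1.0, 0.0]
ft_force: [1.7, 0.2, -0.3]
width: 0.997
gripper_force: 0.0
time: 1.6
position: [0.5802, -0.0001, 0.2559]
tcp_rot: [-0.0, -0.03, 1.0, 0.0]
ft_force: [0.8, -0.5, -0.7]
width: 0.998
gripper_force: 0.0
```

```bash
python3 -m inch '{"jaw":[85,85,85,85,85],"translation":[[-0.05,-0.08,0.01],[-0.073,-0.123,0.06],[-0.073,-0.123,0.12],[-0.073,-0.123,0.177],[-0.073,-0.123,0.177]],"roll":[0,0,0,0,0]}'
python3 - <<'E'
from h import *
print(env.sense()["position"])
ims=[]
for n,(u,v) in(("scene",(308,235)),("top",(313,180))):
    im=env.read_camera(n)[:,:,::-1];cv2.imwrite(f"pics/{n}1.png",im)
    ims.append(cv2.resize(im[v-60:v+60,u-50:u+50],None,fx=4,fy=4,interpolation=cv2.INTER_CUBIC))
cv2.imwrite("pics/c1.png",cv2.hconcat(ims))
E
```

```text
time: 2.1
position: [0.6229, -0.069, 0.1437]
tcp_rot: [-0.007, -0.03, 1.0, 0.0]
ft_force: [-1.9, 1.5, -0.6]
width: 0.993
gripper_force: 0.0
[ 0.62288687 -0.06902128  0.14367513]
```

View pics/c1.png

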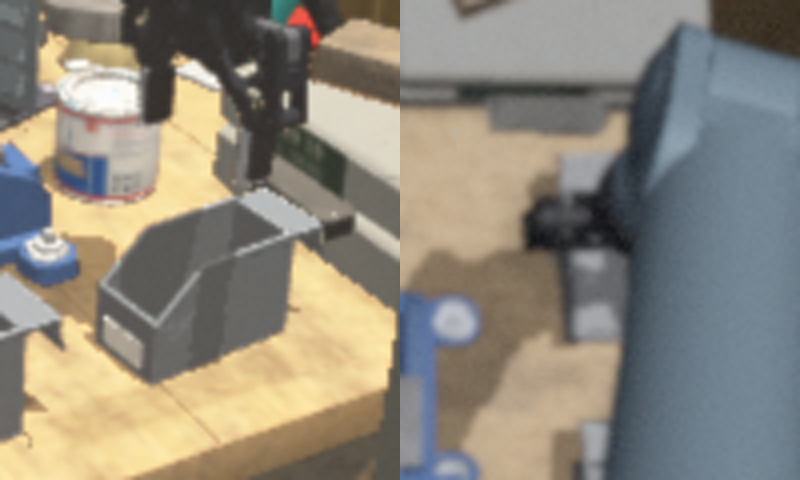

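The fingers straddle the long bin: the scene crop shows them at (155,100) and (262,160) above it. The top view is half hidden by the arm, but a finger is visible beside the bin. I'll descend.

```bash
python3 -m inch '{"jaw":[85,85,85,85,85],"translation":[[0,0,0],[0,0,0],[0,0,0.04],[0,0,0.08],[0,0,0.08]],"roll":[0,0,0,0,0]}'
```

```text
time: 2.7
position: [0.6261, -0.0687, 0.1005]
tcp_rot: [-0.002, -0.03, 1.0, 0.0]
ft_force: [-1.4, -0.3, -0.1]
width: 0.995
gripper_force: 0.0
```

```bash
python3 -m inch '{"jaw":[85,85,85,85,85],"translation":[[-0.003,-0.004,0.03],[-0.003,-0.004,0.06],[-0.003,-0.004,0.077],[-0.003,-0.004,0.077],[-0.003,-0.004,0.077]],"roll":[0,0,0,0,0]}'
python3 -m inch '{"jaw":[70,60,50,45,45],"translation":[[0,0,0],[0,0,0],[0,0,0],[0,0,0],[0,0,0]],"roll":[0,0,0,0,0]}' 35
```

```text
time: 3.2
position: [0.6298, -0.072, 0.0556]
tcp_rot: [-0.0, -0.03, 1.0, -0.0]
ft_force: [0.9, 0.2, -0.1]
width: 0.997
gripper_force: 0.0
time: 3.7
position: [0.6308, -0.072, 0.0569]
tcp_rot: [0.001, -0.03, 1.0, -0.0]
ft_force: [-0.8, -0.6, 3.5]
width: 0.654
gripper_force: 37.5
```

Gripped at 55.9 mm. Now I'll lift.

```bash
python3 -m inch '{"jaw":[45,45,45,45,45],"translation":[[0,0,-0.02],[0,0,-0.07],[0,0,-0.14],[0,0,-0.22],[0,0,-0.3]],"roll":[0,0,0,0,0]}'
python3 -m inch '{"jaw":[45,45,45,45,45],"translation":[[0,0,-0.05],[0,0,-0.05],[0,0,-0.05],[0,0,-0.05],[0,0,-0.05]],"roll":[0,0,0,0,0]}'
python3 - <<'E'
from h import *
print(env.sense()["position"],env.sense()["tcp_rot"])
ims=[]
for n,(u,v) in(("scene",(320,180)),("top",(313,180))):
    im=env.read_camera(n)[:,:,::-1];cv2.imwrite(f"pics/{n}2.png",im)
    ims.append(cv2.resize(im[v-75:v+75,u-50:u+50],None,fx=4,fy=4,interpolation=cv2.INTER_CUBIC))
cv2.imwrite("pics/c2.png",cv2.hconcat(ims))
E
```

```text
time: 4.2
position: [0.6286, -0.0717, 0.2369]
tcp_rot: [-0.001, -0.03, 1.0, 0.0]
ft_force: [1.9, 0.4, -1.3]
width: 0.654
gripper_force: 37.2
time: 4.7
position: [0.6283, -0.0714, 0.2632]
tcp_rot: [-0.003, -0.03, 1.0, 0.0]
ft_force: [-0.8, -0.8, -1.3]
width: 0.655
gripper_force: 37.3
[ 0.62827453 -0.0714379   0.26319888] [-2.52062583e-03 -2.98930767e-02  9.99549919e-01  9.70184519e-05]
```

View pics/c2.png

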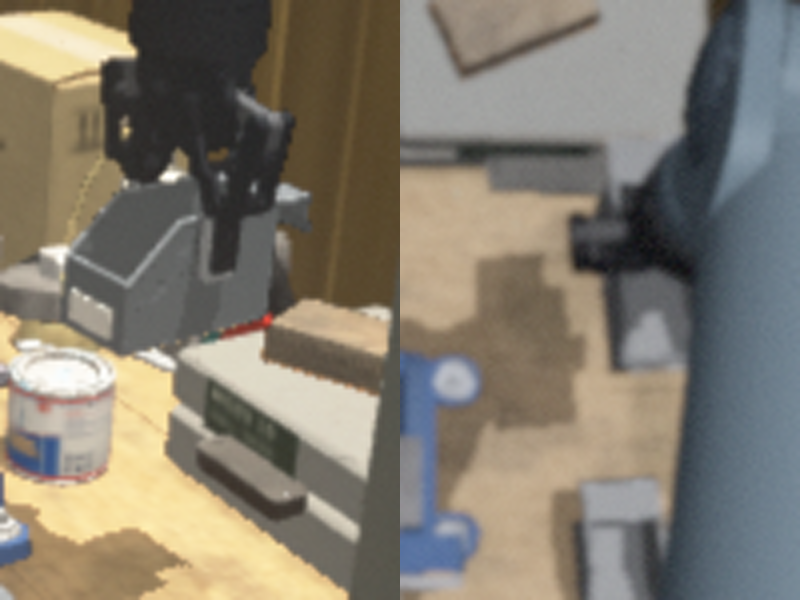

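The bin is held level. The scene crop shows it clear of everything below it, and in the top crop its lip's left back corner is at about (605,140). I'll carry it over in front of and above the rail.

```bash
python3 -m inch '{"jaw":[45,45,45,45,45],"translation":[[0,0.03,0],[0.01,0.1,0],[0.01,0.18,0],[0.02,0.26,0],[0.02,0.34,0]],"roll":[-0.005,-0.01,-0.015,-0.02,-0.0212]}'
python3 - <<'E'
from h import *
p=onz("top",313.85,139.6,.278);print(p,p-[.6283,-.0714,0])
s=env.sense();print(s["position"],R.from_quat(s["tcp_rot"],scalar_first=True).as_matrix(),s["qpos"])
E
```

```text
time: 5.3
position: [0.6043, 0.1345, 0.2656]
tcp_rot: [-0.001, -0.098, 0.995, 0.001]
ft_force: [0.3, 0.2, -1.6]
width: 0.656
gripper_force: 37.3
[ 0.69881583 -0.03648358  0.278     ] [0.07051583 0.03491642 0.278     ]
[0.60427565 0.13448611 0.26560416] [[-9.80886238e-01 -1.94578329e-01 -1.20907680e-03]
 [-1.94579511e-01  9.80886288e-01  9.50283600e-04]
 [ 1.00106226e-03  1.16738168e-03 -9.99998818e-01]] [-0.6502744   0.33622154  0.45232567  1.68316425 -0.15927117  1.15953493
  1.61070016]
```

```bash
python3 -m inch '{"jaw":[45,45,45,45,45],"translation":[[0,0.08,0],[-0.01,0.15,0],[-0.014,0.21,0],[-0.017,0.26,0],[-0.017,0.282,0]],"roll":[-0.006,-0.012,-0.018,-0.0212,-0.0212]}'
python3 -m inch '{"jaw":[45,45,45,45,45],"translation":[[0,0,0.02],[0,0,0.05],[0,0,0.06],[0,0,0.06],[0,0,0.06]],"roll":[0,0,0,0,0]}'
python3 - <<'E'
from h import *
s=env.sense();print(s["position"],R.from_quat(s["tcp_rot"],scalar_first=True).as_matrix())
ims=[]
for n,(u,v) in(("scene",(232,150)),("top",(180,175))):
    im=env.read_camera(n)[:,:,::-1];cv2.imwrite(f"pics/{n}3.png",im)
    ims.append(cv2.resize(im[v-70:v+70,u-50:u+50],None,fx=4,fy=4,interpolation=cv2.INTER_CUBIC))
cv2.imwrite("pics/c3.png",cv2.hconcat(ims))
E
```

```text
time: 5.8
position: [0.581, 0.305, 0.2652]
tcp_rot: [-0.001, -0.166, 0.986, 0.001]
ft_force: [0.4, 0.7, -2.3]
width: 0.657
gripper_force: 37.2
time: 6.3
position: [0.5841, 0.2972, 0.23]
tcp_rot: [0.0, -0.161, 0.987, -0.0]
ft_force: [-0.4, 0.2, -1.3]
width: 0.653
gripper_force: 37.3
[0.58408535 0.29718879 0.22997982] [[-9.48213145e-01 -3.17634618e-01  2.86326881e-04]
 [-3.17634745e-01  9.48212857e-01 -7.39580234e-04]
 [-3.65825454e-05 -7.92227065e-04 -9.99999686e-01]]
```

View pics/c3.png

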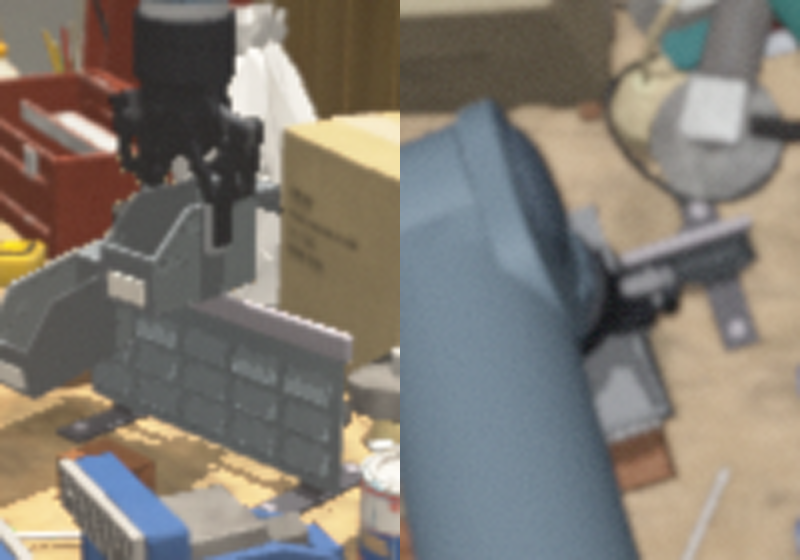

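The bin is above the rail. In the scene crop the flange is at (268,200), beyond the rail line. In the top crop the lip's right back corner is at about (605,213). I'll check that corner against the prediction.

```bash
python3 - <<'E'
from h import *
s=env.sense();p=s["position"];print(p)
for dx in(.072,.047):
  for dy in(-.028,.028):
    X=p+[dx*.948-dy*-.0,0,0];X=p+dx*np.array([.948,.3176,0])+dy*np.array([-.3176,.948,0]);X[2]=.072+p[2]-.0565
    a=proj("top",X);b=proj("scene",X)
    print(dx,dy,"top crop",(a-[130,105]+.5)*4+[400,0],"scene crop",(b-[182,80]+.5)*4)
E
```

```text
[0.58425946 0.29835825 0.23086424]
0.072 -0.028 top crop [596.50434792 206.37908858] scene crop [281.76171684 185.30299682]
0.072 0.028 top crop [510.54840136 233.59872766] scene crop [229.3020653 170.495439 ]
0.047 -0.028 top crop [607.54136156 243.83977888] scene crop [258.7170659  191.72512153]
0.047 0.028 top crop [521.21124672 271.19452452] scene crop [206.18509321 176.55672636]
```

The predicted corner matches the picture. I'll lower until the flange is behind the rail, watching the force.

```bash
python3 -m inch '{"jaw":[45,45,45,45,45],"translation":[[0.002,0,0.03],[0.002,0,0.06],[0.002,0,0.09],[0.002,0,0.1],[0.002,0,0.1]],"roll":[0,0,0,0,0]}'
python3 -m inch '{"jaw":[45,45,45,45,45],"translation":[[0,0,0.01],[0,0,0.02],[0,0,0.03],[0,0,0.03],[0,0,0.03]],"roll":[0,0,0,0,0]}'
```

```text
time: 6.9
position: [0.5818, 0.2984, 0.1693]
tcp_rot: [-0.001, -0.162, 0.987, -0.0]
ft_force: [-0.4, 0.3, -1.3]
width: 0.654
gripper_force: 37.3
time: 7.4
position: [0.5821, 0.2987, 0.1517]
tcp_rot: [-0.0, -0.162, 0.987, -0.0]
ft_force: [-0.4, 0.4, -1.4]
width: 0.652
gripper_force: 37.3
```

```bash
python3 - <<'E'
from h import *
s=env.sense();print(s["position"],s["ft_force"])
ims=[]
for n,(u,v) in(("scene",(232,150)),("top",(180,175))):
    im=env.read_camera(n)[:,:,::-1];cv2.imwrite(f"pics/{n}4.png",im)
    ims.append(cv2.resize(im[v-70:v+70,u-50:u+50],None,fx=4,fy=4,interpolation=cv2.INTER_CUBIC))
cv2.imwrite("pics/c4.png",cv2.hconcat(ims))
E
```

```text
[0.58206352 0.2986919  0.15167683] [-0.35386732  0.38121573 -1.40373359]
```

View pics/c4.png

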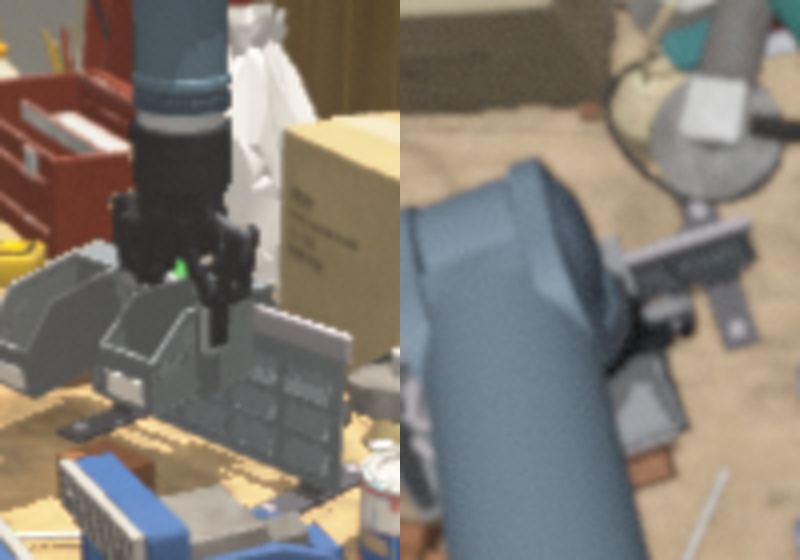

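No contact force, and the lip straddles the rail: in the top crop the lip's corner at about (622,240) extends past the rail line. I'll lower it onto the rail, then ease the nose down with a light grip.

```bash
python3 -m inch '{"jaw":[45,45,45,45,45],"translation":[[0,0,0.006],[0,0,0.012],[0,0,0.018],[0,0,0.022],[0,0,0.022]],"roll":[0,0,0,0,0]}' 20
python3 -m inch '{"jaw":[45,45,45,45,45],"translation":[[0,0,0.004],[0,0,0.007],[0,0,0.01],[0,0,0.01],[0,0,0.01]],"roll":[0,0,0,0,0]}'
```

```text
time: 8.0
position: [0.5822, 0.2988, 0.1387]
tcp_rot: [-0.0, -0.162, 0.987, 0.0]
ft_force: [-0.4, -0.3, -0.4]
width: 0.658
gripper_force: 34.6
time: 8.5
position: [0.5827, 0.2999, 0.1345]
tcp_rot: [0.001, -0.163, 0.987, 0.001]
ft_force: [-2.6, 0.8, 7.3]
width: 0.656
gripper_force: 19.9
```

```bash
python3 -m inch '{"jaw":[45,45,45,45,45],"translation":[[0,0,0.004],[0,0,0.008],[0,0,0.008],[0,0,0.008],[0,0,0.008]],"roll":[0,0,0,0,0]}'
```

```text
time: 9.0
position: [0.5812, 0.2994, 0.1301]
tcp_rot: [-0.001, -0.163, 0.987, 0.001]
ft_force: [-7.2, -1.0, 11.7]
width: 0.655
gripper_force: 20.7
```

```bash
python3 -m inch '{"jaw":[56,58,60,62,64],"translation":[[0,0,0],[0,0,0],[0,0,0],[0,0,0],[0,0,0]],"roll":[0,0,0,0,0]}'
python3 -m inch '{"jaw":[68,74,80,85,85],"translation":[[0,0,0],[0,0,0],[0,0,0],[0,0,0],[0,0,0]],"roll":[0,0,0,0,0]}'
python3 -m inch '{"jaw":[85,85,85,85,85],"translation":[[0,0,-0.02],[0,0,-0.06],[0,0,-0.12],[0,0,-0.2],[0,0,-0.28]],"roll":[0,0,0,0,0]}'
python3 -m inch '{"jaw":[85,85,85,85,85],"translation":[[0.07,0,0],[0.14,0,0],[0.2,0,0],[0.22,0,0],[0.22,0,0]],"roll":[0,0,0,0,0]}'
python3 -m inch '{"jaw":[85,85,85,85,85],"translation":[[0,-0.07,0],[0,-0.14,0],[0,-0.2,0],[0,-0.28,0],[0,-0.34,0]],"roll":[0,0,0,0,0]}'
python3 - <<'E'
from h import *
ims=[]
for n,(u,v) in(("scene",(232,160)),("top",(165,185))):
    im=env.read_camera(n)[:,:,::-1];cv2.imwrite(f"pics/{n}5.png",im)
    ims.append(cv2.resize(im[v-60:v+60,u-65:u+65],None,fx=3,fy=3,interpolation=cv2.INTER_CUBIC))
cv2.imwrite("pics/c5.png",cv2.hconcat(ims))
E
```

```text
time: 9.5
position: [0.5821, 0.2983, 0.1272]
tcp_rot: [-0.0, -0.162, 0.987, -0.0]
ft_force: [-0.3, 0.5, 0.2]
width: 0.745
gripper_force: 0.0
time: 10.0
position: [0.5822, 0.2987, 0.1279]
tcp_rot: [0.0, -0.162, 0.987, -0.0]
ft_force: [0.3, -0.0, -0.6]
width: 0.995
gripper_force: 0.0
time: 10.5
position: [0.5818, 0.2984, 0.298]
tcp_rot: [-0.0, -0.162, 0.987, -0.0]
ft_force: [1.5, 0.7, -0.1]
width: 0.992
gripper_force: 0.0
time: 11.0
position: [0.4561, 0.2562, 0.2968]
tcp_rot: [0.0, -0.163, 0.987, 0.001]
ft_force: [0.5, 0.1, -0.1]
width: 0.997
gripper_force: 0.0
time: 11.5
position: [0.5252, 0.0597, 0.2969]
tcp_rot: [0.002, -0.161, 0.987, -0.001]
ft_force: [0.6, -1.2, -0.1]
width: 0.992
gripper_force: 0.0
```

View pics/c5.png

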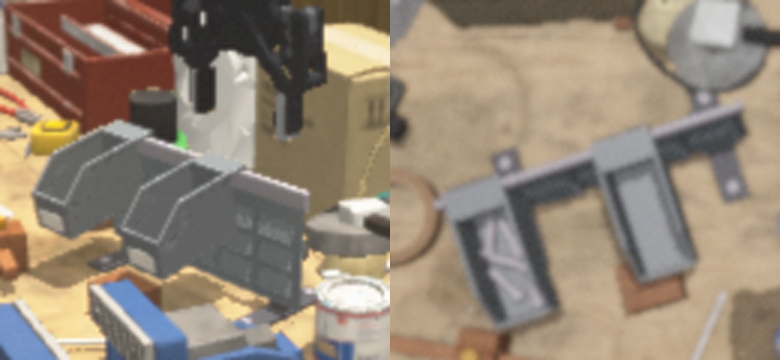

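The bin hangs over the rail like its neighbour, square and tilted the same way: the lip is at (205,165) in the scene crop and (620,145) in the top crop, mid free stretch. The robot is clear of everything.

```bash
python3 -c "
from rig import env
print(env.finish_job())"
```

```text
the job is handed in; nothing more can be done
None
```

The longer bin hangs on the rack rail by its lip, square to the rack and near the middle of the free stretch. I did not touch the shorter bin, and the job was handed in at about 11.6 s.

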